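# Take the peeling paddle out of the tool steriliser

### The arm

A 6-joint arm with a two-finger parallel gripper is mounted at the origin on the work surface. World frame = base frame: x ahead of the robot, y to its left, z up, the work surface at z = 0. Lengths are in m, angles in rad, forces in N, time in s.
With the tool pointing down it reaches from about 0.35 to 0.775 m from the base axis. Payload 5.5 kg.
Tool frame: the origin (TCP) lies midway between the tips of the shut fingers; the grasp point (between the pads) lies 19 mm behind it; z points along the fingers, x is the direction in which the jaws open and shut, and the axes are right-handed (so a half turn about z gives the same grasp; the last joint's range is limited). The gripper opens to 85 mm and grips with 20 to 120 N. Pads are 22 mm wide; open, the fingers measure 114 mm over their backs; the gripper's body (76 mm by 85 mm) begins 54 mm behind the grasp point. The pads swing forward as they close: fully open they stand 13 mm farther back than shut.
Start: joints at [-1.244, 0.313, 0.046, 1.304, 0, 1.431], TCP at [0.259, -0.514, 0.231] pointing down, gripper open.
Joint ranges: [-2.76, 2.76], [-0.86, 1.69], [-1.03, 1.26], [-2.2, 2.34], [-1.47, 1.5], [-3.14, 3.14]. Speed limits (rad/s): [2.57, 2.57, 3.14, 3.14, 3.14, 3.14].

### API

Orientations are given as a unit quaternion [w, x, y, z].
In Python, from workcell import env gives the robot as it stands. The module is installed in compiled form; this text tells all that it offers.
- The arm moves only by the tool apply_moves, never from a script. Its argument "moves" is a list of rows, each a list of 3 entries, a list of its own where there are three numbers: the shift along the tool's x, y, z in cm, then the turn about the tool's z in degrees, then the opening, from 0 (shut) to 1 (fully open). In form: [[[x, y, z], yaw, gripper], ...]. A call has exactly 10 rows; each row is the pose to reach, as a shift and turn from the pose commanded when the call began, along the tool's axes at that moment; what a row does not reach only later rows make up. A row lasts 1/8 s, in which the tool goes at most 62.5 mm and 10.7 degrees, less where a joint would pass 70% of its speed; a pose out of reach is approached as far as the arm can. A call with a gripper value outside its range is refused whole. The fingers move at their own pace and stop on an object; "squeeze" is the grip in N (left out, the last holds). Time passes only in rows, so rows that repeat a pose let the fingers close, or fill a call up. It gives the time, the measured TCP pose, the force and the opening at its end, in the units of the state.
- env.get_state(): the state, without advancing time (a new reading comes with each control period).
- env.read_camera(name): name is "scene" or "top" or "wrist"; returns a dict with "pixels" (384x512x3 uint8, red, green, blue), "fov_y" (degrees; the focal length in pixels is half the picture's height over the tangent of half this angle, whatever the lens; pixels are square), "cx", "cy" (the principal point, pixels), "dist" ([k1, k2, p1, p2, k3] as OpenCV has them; the pictures are not rectified), "world_from_camera" (4x4, takes a point from camera to world coordinates); the wrist camera has in their place "hand_eye" (4x4, takes a point from camera to tool coordinates, whose origin is the TCP and whose axes are the tool frame's). Camera axes: x right, y down, z forward; pixel columns grow to the right and rows downward; lengths in m; the calibration is good to about 2 mm. A picture is of the moment at which its call begins: read the wrist's pose just before it. There is no depth.
- env.hand_in(): hands the job in, once; it reports no verdict.
The state is a dict: "clock": time; "joint_pos": joint angles; "qvel": joint speeds; "tau": joint torques, N m; "tcp_pos": TCP position; "orientation": TCP orientation; "wrist_force": force on the tool from outside, world axes, zero at the start; "ft_torque": the same for the moment, N m; "finger_gap": finger opening in m.
Only numpy, scipy, OpenCV 4.12 (cv2) and the standard library are available. Lean on these libraries where they do the work, as an engineer would, in place of code of your own. Each camera call takes 0.05 s, during which the arm holds its last target.

### The job

Shut down the tool steriliser on the fruit stall: press the yellow button (end the cycle) fully in and let it come back, then do the same with the red button (lamps off), without pressing the green start button. Then take the long wooden paddle out through the opening in the top, which is shorter than the paddle, so it has to be tilted and drawn out one end first, and finish while holding it still in the gripper with the whole paddle about a hand's breadth (10 cm) or more above the steriliser's top, touching nothing else. Leave the pomelo, the bowl and the bottle where they stand.

Things in the scene. Friction and masses are not known exactly. Their poses are not given: they have to be found in the camera images.
- steriliser: Fixed low white box, 162 (its x) by 352 (its y) by 67 mm high, plus a grey button deck at its +y end (y = 176 to 248 mm, 40 mm high). Origin: centre of the white box's underside, on the work surface; z up. Inside: floor 6 mm up, clear space 150 (x) by 340 (y) by 55 mm high. 8 mm lamp tubes along the long walls at x = +-70 mm, 50 mm up.
- opening (a point): Centre of the only opening in the steriliser's rigid 6 mm cover, level with the cover's top (67 mm above the work surface; underside at 61 mm); axes as the steriliser's. The opening is 130 mm along x and 150 mm along y, blue-edged at its two y ends; beyond these (|y| over 75 mm) the cover is clear plastic, but solid.
- paddle: Loose wooden paddle, 220 mm long, about 60 g, flat on the steriliser's floor, both ends under the clear covers. Origin: mid-length, on the underside; z up; x runs handle to blade, at first roughly the steriliser's -y. Handle 18 mm wide, 16 high, x = -110 to 50 mm; blade 34 wide, 7 thick, x = 50 to 110 mm, undersides flush. Centre of mass near x = -10 mm.
- handle_end (a point): Middle of the paddle's handle end face (x = -110 mm, 8 mm above the underside).
- blade_end (a point): Middle of the paddle's blade end (x = +110 mm, 3.5 mm above the underside).
- yellow_button_top (a point): Centre of the top of the yellow button's cap (end the cycle). Caps are 28 mm across in black 44 mm round housings, tops 62 mm above the work surface, pressed straight down. The three buttons stand on the button deck in a row along the steriliser's x, 50 mm apart; their order varies.
- red_button_top (a point): Centre of the top of the red button's cap (lamps off). Caps are 28 mm across in black 44 mm round housings, tops 62 mm above the work surface, pressed straight down. The three buttons stand on the button deck in a row along the steriliser's x, 50 mm apart; their order varies.
- green_button_top (a point): Centre of the top of the green button's cap (start: not to be pressed). Caps are 28 mm across in black 44 mm round housings, tops 62 mm above the work surface, pressed straight down. The three buttons stand on the button deck in a row along the steriliser's x, 50 mm apart; their order varies.
- yellow_button (a joint): Travel of the yellow button in m: 0 out, 0.006 fully in; a spring pushes it back, about 1.5 N to start moving and 5 N when fully in.
- red_button (a joint): Travel of the red button in m: 0 out, 0.006 fully in; a spring pushes it back, about 1.5 N to start moving and 5 N when fully in.
- green_button (a joint): Travel of the green button in m: 0 out, 0.006 fully in; a spring pushes it back, about 1.5 N to start moving and 5 N when fully in.
- pomelo: Bystander: loose green pomelo, 128 mm across, 123 mm high, standing beyond the steriliser; origin under its centre.
- bowl: Bystander: loose metal bowl, 110 mm across, 50 mm high; origin under its centre.
- bottle: Bystander: loose orange bottle, 52 mm across, 130 mm high; origin under its centre.
Not all that is in view belongs to the job. Of the things that look like the paddle, the largest one is meant.

How it is judged:
On the way, in this order (a step that is already met when the one before it is completed fails the run):
1. the yellow button is pressed in (over 4 of 6 mm) with the red one out (value of joint yellow_button above 0.004 m and value of joint red_button below 0.002 m), for 0.05 s.
2. then the red button is pressed in (over 4 of 6 mm) with the yellow one out (value of joint red_button above 0.004 m and value of joint yellow_button below 0.002 m), for 0.05 s.
3. the paddle is tilted in the opening: one end above the cover's top, the other still below the cover (((height (world z) of blade_end above 0.067 m and height (world z) of handle_end below 0.061 m) or (height (world z) of handle_end above 0.067 m and height (world z) of blade_end below 0.061 m))), for 0.05 s.
At the end, for the whole second after the job is handed in: The paddle is held still in the fingers, both its ends at least 65 mm above the steriliser's top (132 mm above the work surface), touching neither the steriliser nor a bystander; all buttons are out again; pomelo, bowl and bottle within 30 mm of where they stood and upright within 20 degrees (height (world z) of each of blade_end, handle_end above 0.132 m and contact force between the fingers and paddle above 1 N and contact force between paddle and steriliser below 0.1 N and contact force between paddle and pomelo below 0.1 N and contact force between paddle and bowl below 0.1 N and contact force between paddle and bottle below 0.1 N and linear speed of paddle below 0.05 m/s and value of joint each of yellow_button, red_button, green_button below 0.002 m and not (distance of pomelo from where it was at the start of the episode above 0.03 m or angle between pomelo's own z axis and vertical above 0.35 rad) and not (distance of bowl from where it was at the start of the episode above 0.03 m or angle between bowl's own z axis and vertical above 0.35 rad) and not (distance of bottle from where it was at the start of the episode above 0.03 m or angle between bottle's own z axis and vertical above 0.35 rad)); the arm keeps its last pose, push and grip.
It fails at once if the green start button is pressed (over 3 mm) (value of joint green_button above 0.003 m).
It fails at once if yellow and red buttons pressed together (value of joint each of yellow_button, red_button above 0.003 m).
It fails at once if pomelo, bowl or bottle moved over 30 mm or tipped over 20 degrees ((distance of pomelo from where it was at the start of the episode above 0.03 m or angle between pomelo's own z axis and vertical above 0.35 rad) or (distance of bowl from where it was at the start of the episode above 0.03 m or angle between bowl's own z axis and vertical above 0.35 rad) or (distance of bottle from where it was at the start of the episode above 0.03 m or angle between bottle's own z axis and vertical above 0.35 rad)).
It also fails if it takes over 64 s, if anything falls off the work surface, if the arm or the gripper's body presses on something with over 40 N, if the wrist force passes 120 N, or if a joint passes its speed limit or range.

## Working session

There is one attempt and no reset: what is moved stays moved. The work goes in short steps, Python scripts to look and compute and a tool call to move; the robot and the scene stay as the last step left them, time stands still between calls to the robot, and variables do not carry over. Pictures are saved under pics/ and viewed, and the job is handed in when it is done.

Besides the shell and the picture viewer there is one more tool, called after "Request:" as a command line: name --argument value ..., lists and objects as JSON in quotes. apply_moves: Moves the arm, as the interface text tells. Its arguments: {"type":"object","properties":{"moves":{"type":"array","items":{"type":"array"}},"squeeze":{"type":"number"}},"required":["moves"]}

```bash
mkdir -p pics
cat > h.py <<'E'
import numpy as np, cv2
from workcell import env
from scipy.spatial.transform import Rotation as R
def save(n,p): cv2.imwrite(f'pics/{n}.png',cv2.cvtColor(p,cv2.COLOR_RGB2BGR))
def K(c):
    h,w=c['pixels'].shape[:2]; f=h/2/np.tan(np.radians(c['fov_y'])/2)
    return np.array([[f,0,c['cx']],[0,f,c['cy']],[0,0,1]])
def wfc(c,s=None):
    if 'world_from_camera' in c: return np.array(c['world_from_camera'])
    q=s['orientation']; T=np.eye(4); T[:3,:3]=R.from_quat([q[1],q[2],q[3],q[0]]).as_matrix(); T[:3,3]=s['tcp_pos']
    return T@np.array(c['hand_eye'])
def cast(c,px,z,s=None):
    T=wfc(c,s); u=cv2.undistortPoints(np.array(px,float).reshape(-1,1,2),K(c),np.array(c['dist'],float)).reshape(-1,2)
    d=np.c_[u,np.ones(len(u))]@T[:3,:3].T; o=T[:3,3]
    return o+d*((z-o[2])/d[:,2])[:,None]
def proj(c,P,s=None):
    Ti=np.linalg.inv(wfc(c,s)); return cv2.projectPoints(np.array(P,float).reshape(-1,3),cv2.Rodrigues(Ti[:3,:3])[0],Ti[:3,3],K(c),np.array(c['dist'],float))[0].reshape(-1,2)
E
python3 - <<'E'
from h import *
s=env.get_state(); print(s)
for n in ['scene','top','wrist']:
    c=env.read_camera(n); save(n+'0',c['pixels']); print(n,c['fov_y'],c['dist'],c.get('world_from_camera'),c.get('hand_eye'))
E
```

```text
{'clock': 0.0, 'joint_pos': array([-1.24362078e+00,  3.13979228e-01,  4.49867275e-02,  1.30360819e+00,
        5.92052193e-07,  1.43115609e+00]), 'qvel': array([ 9.53344654e-05,  1.84974882e-04,  1.71707920e-03, -1.30172868e-03,
        5.37264059e-04,  5.53466191e-04]), 'tau': array([-8.00325670e-04, -4.80630684e+01,  2.98528951e+01,  1.94742030e-02,
       -1.46228958e-04, -5.04622349e-06]), 'tcp_pos': array([ 0.25858106, -0.51300465,  0.23042409]), 'orientation': array([-5.75635113e-04,  8.51482199e-01, -5.24382734e-01, -6.94679364e-04]), 'wrist_force': array([ 0.65713281, -0.17558797, -0.6931332 ]), 'ft_torque': array([ 0.07910044,  0.00058133, -0.02547169]), 'finger_gap': 0.08532261573254109}
scene 42.06351030241853 [-0.17054102  0.          0.          0.          0.        ] [[-0.21449838  0.7011408  -0.67999414  1.1963882 ]
 [ 0.97671085  0.15031623 -0.15310435  0.16990869]
 [-0.00513355 -0.69699829 -0.71705441  0.75355385]
 [ 0.          0.          0.          1.        ]] None
top 46.797236780887914 [-0.11438889  0.          0.          0.          0.        ] [[-0.02065088 -0.99726198  0.07100758  0.4714827 ]
 [-0.99977029  0.02019087 -0.00719002  0.00701212]
 [ 0.00573662 -0.07113975 -0.99744986  1.0809636 ]
 [ 0.          0.          0.          1.        ]] None
wrist 62.22123636234048 [-0.02014121  0.          0.          0.          0.        ] None [[ 9.99999870e-01 -1.71940994e-04  4.80932416e-04 -1.04591770e-03]
 [ 1.95822428e-05  9.53845523e-01  3.00297717e-01 -7.62709783e-02]
 [-5.10368720e-04 -3.00297668e-01  9.53845402e-01 -1.41876984e-01]
 [ 0.00000000e+00  0.00000000e+00  0.00000000e+00  1.00000000e+00]]
```

View pics/top0.png

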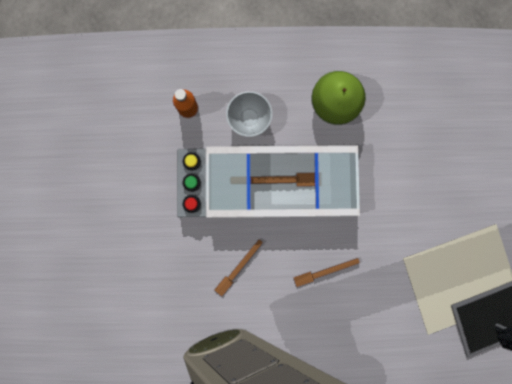

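View pics/scene0.png

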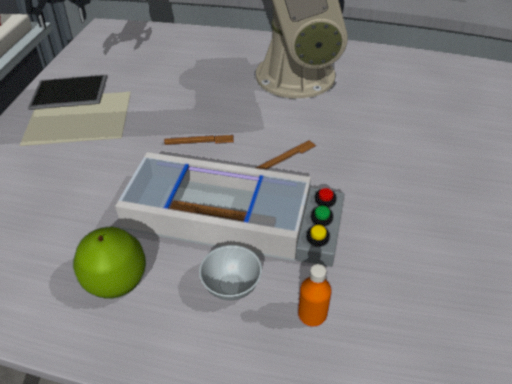

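View pics/wrist0.png

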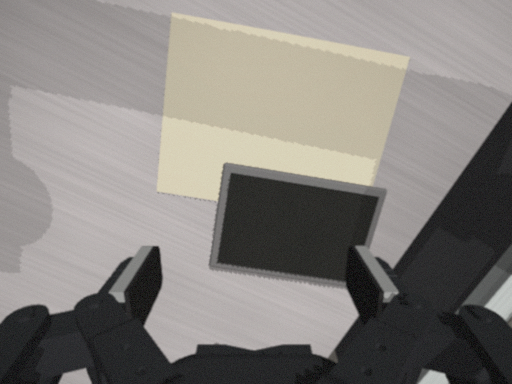

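Run:
```python
from h import *
c=env.read_camera('top'); p=c['pixels']; hsv=cv2.cvtColor(p,cv2.COLOR_RGB2HSV)
save('topcrop',cv2.resize(p[130:300,160:400],None,fx=3.3,fy=3.3,interpolation=cv2.INTER_CUBIC))
M={'yellow':((22,150,120),(35,255,255)),'green':((60,120,60),(85,255,255)),'red':((0,200,120),(3,255,255)),'blue':((110,150,80),(125,255,255))}
for n in ['top','scene']:
    c=env.read_camera(n); hsv=cv2.cvtColor(c['pixels'],cv2.COLOR_RGB2HSV)
    for k,(lo,hi) in M.items():
        m=cv2.inRange(hsv,lo,hi); N,_,st,ce=cv2.connectedComponentsWithStats(m)
        for i in range(1,N):
            if st[i,4]>25: print(n,k,st[i],ce[i].round(1),cast(c,[ce[i]],0.067 if k=='blue' else 0.062)[0].round(4))
c=env.read_camera('scene')
save('scenecrop',cv2.resize(c['pixels'][140:280,110:360],None,fx=3.2,fy=3.2,interpolation=cv2.INTER_CUBIC))
```

```text
top yellow [185 155  12  12 114] [190.5 160.3] [0.6016 0.1411 0.062 ]
top green [184 176  14  13 134] [190.5 181.9] [0.5515 0.1415 0.062 ]
top red [186 199  11  11  94] [190.7 203.5] [0.5016 0.1417 0.062 ]
top blue [247 155   3  54 157] [248.  180.7] [0.551  0.0087 0.067 ]
top blue [315 154   4  54 144] [316.3 179.1] [ 0.5516 -0.1483  0.067 ]
scene yellow [311 225  15  15 177] [318.1 231.9] [0.6046 0.1418 0.062 ]
scene green [315 206  15  14 176] [322.1 212.4] [0.5555 0.1424 0.062 ]
scene red [320 189  13  12 117] [325.7 194.1] [0.506 0.143 0.062]
scene blue [254 176   9  24  33] [258.5 185.7] [0.5157 0.0112 0.067 ]
scene blue [244 207   9  15  29] [248.  215.3] [0.5962 0.0092 0.067 ]
```

View pics/topcrop.png

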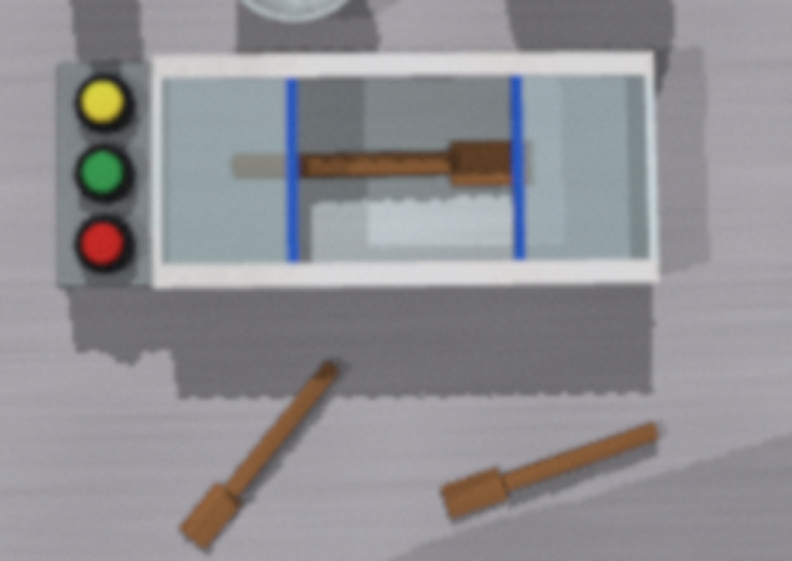

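View pics/scenecrop.png

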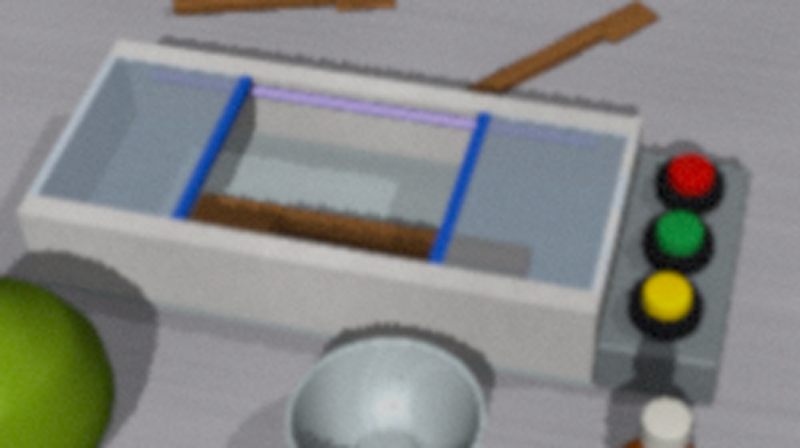

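```bash
cat >> h.py <<'E'
def rel(P,s=None):
    s=s or env.get_state(); q=s['orientation']; Rm=R.from_quat([q[1],q[2],q[3],q[0]]).as_matrix()
    return ((np.array(P)-s['tcp_pos'])@Rm*100).round(2), np.degrees(np.arctan2(Rm[1,0],Rm[0,0])).round(2), Rm.round(4)
E
python3 - <<'E'
from h import *
c=env.read_camera('top')
print('handle',cast(c,[[230,180]],.018), 'blade',cast(c,[[321,179.4]],.011))
for n,px,z in [('bottle',(180,95),.13),('bottle base',(187,112),.01),('bowl',(249.5,113.5),.05),('pomelo',(338,97),.08)]: print(n,cast(c,[px],z).round(3))
print(rel([.603,.1415,.20]))
print(rel([.603,.1415,.08]))
E
```

```text
handle [[0.55750445 0.05212141 0.018     ]] blade [[ 0.5550978  -0.16833688  0.011     ]]
bottle [[0.738 0.154 0.13 ]]
bottle base [[0.728 0.156 0.01 ]]
bowl [[0.712 0.002 0.05 ]]
pomelo [[ 0.74  -0.203  0.08 ]]
(array([-43.  , -60.22,   3.13]), np.float64(-63.26), array([[ 4.50e-01, -8.93e-01, -1.00e-04],
       [-8.93e-01, -4.50e-01,  2.00e-04],
       [-2.00e-04, -0.00e+00, -1.00e+00]]))
(array([-42.99, -60.22,  15.13]), np.float64(-63.26), array([[ 4.50e-01, -8.93e-01, -1.00e-04],
       [-8.93e-01, -4.50e-01,  2.00e-04],
       [-2.00e-04, -0.00e+00, -1.00e+00]]))
```

Request:
apply_moves --moves '[[[-3,-4,0.5],-6,0],[[-7,-10,1],-14,0],[[-10.5,-15,1],-21,0],[[-14,-20,1],-28,0],[[-17.5,-24.5,1],-35,0],[[-21,-29.5,1],-42,0],[[-24.5,-34.5,1],-49,0],[[-28,-39.5,1],-56,0],[[-31.5,-44.5,1],-63.3,0],[[-35,-49,2],-63.3,0]]'

```text
clock: 1.65
tcp_pos: [0.5404, 0.0215, 0.2121]
orientation: [0.0, 1.0, 0.001, 0.001]
wrist_force: [0.1, 0.0, 0.3]
finger_gap: -0.0001
```

Run:
```python
from h import *
s=env.get_state(); print(s['clock'],s['tcp_pos'],s['finger_gap'],s['wrist_force']); print(rel([.603,.1415,.08]))
```

```text
1.65 [0.54041021 0.02149233 0.21212297] -6.455218266425659e-05 [0.06391069 0.02326188 0.27281345]
(array([  6.25, -11.99,  13.22]), np.float64(0.13), array([[ 1.0e+00,  2.2e-03,  2.7e-03],
       [ 2.2e-03, -1.0e+00, -5.0e-04],
       [ 2.7e-03,  5.0e-04, -1.0e+00]]))
```

Request:
apply_moves --moves '[[[2,-4,1],0,0],[[4,-8,2],0,0],[[6.25,-12,4],0,0],[[6.25,-12,8],0,0],[[6.25,-12,11],0,0],[[6.25,-12,13],0,0],[[6.25,-12,13],0,0],[[6.25,-12,13],0,0],[[6.25,-12,13],0,0],[[6.25,-12,13],0,0]]'

```text
clock: 2.9
tcp_pos: [0.602, 0.1396, 0.0824]
orientation: [-0.0, 1.0, 0.0, 0.001]
wrist_force: [0.3, 0.7, 0.2]
finger_gap: 0.0001
```

Run:
```python
from h import *
s=env.get_state(); print(s['tcp_pos'],s['wrist_force']); print(rel([.603,.1415,.0555]))
c=env.read_camera('wrist'); save('w1',c['pixels']); save('s1',env.read_camera('scene')['pixels'])
```

```text
[0.60195712 0.13959644 0.08237493] [0.32628183 0.66923001 0.20403866]
(array([ 0.1 , -0.19,  2.69]), np.float64(0.04), array([[ 1.0e+00,  7.0e-04,  1.9e-03],
       [ 7.0e-04, -1.0e+00,  1.0e-04],
       [ 1.9e-03, -1.0e-04, -1.0e+00]]))
```

View pics/w1.png

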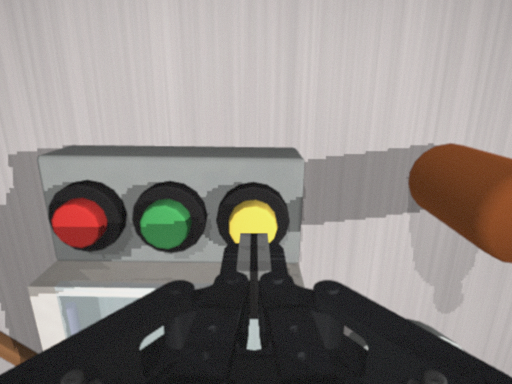

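View pics/s1.png

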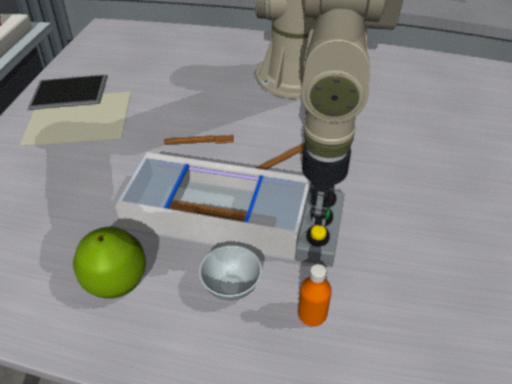

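Request:
apply_moves --moves '[[[0.1,-0.2,1.2],0,0],[[0.1,-0.2,1.8],0,0],[[0.1,-0.2,2.2],0,0],[[0.1,-0.2,2.5],0,0],[[0.1,-0.2,2.7],0,0],[[0.1,-0.2,2.75],0,0],[[0.1,-0.2,2.75],0,0],[[0.1,-0.2,2.75],0,0],[[0.1,-0.2,2.75],0,0],[[0.1,-0.2,2.75],0,0]]'

```text
clock: 4.25
tcp_pos: [0.6019, 0.1417, 0.0559]
orientation: [-0.0, 1.0, 0.001, 0.0]
wrist_force: [-6.4, 0.3, 14.8]
finger_gap: 0.0002
```

Request:
apply_moves --moves '[[[0,0,-1],0,0],[[0,0,-3],0,0],[[-1,0,-5],0,0],[[-4,0,-5],0,0],[[-7,0,-5],0,0],[[-9.8,0,-5],0,0],[[-9.8,0,-4],0,0],[[-9.8,0,-2.6],0,0],[[-9.8,0,-2.6],0,0],[[-9.8,0,-2.6],0,0]]'

```text
clock: 5.5
tcp_pos: [0.5047, 0.1414, 0.0794]
orientation: [0.0, 1.0, 0.0, -0.0]
wrist_force: [-0.8, -0.0, -0.2]
finger_gap: -0.0003
```

Run:
```python
from h import *
s=env.get_state(); print(s['tcp_pos'],s['wrist_force']); print(rel([.504,.1417,.0555]))
c=env.read_camera('wrist'); save('w2',c['pixels'])
```

```text
[0.50471601 0.14141844 0.07940294] [-0.77921197 -0.0181936  -0.16726114]
(array([-0.07, -0.03,  2.39]), np.float64(0.03), array([[ 1.e+00,  5.e-04, -4.e-04],
       [ 5.e-04, -1.e+00, -2.e-04],
       [-4.e-04,  2.e-04, -1.e+00]]))
```

View pics/w2.png

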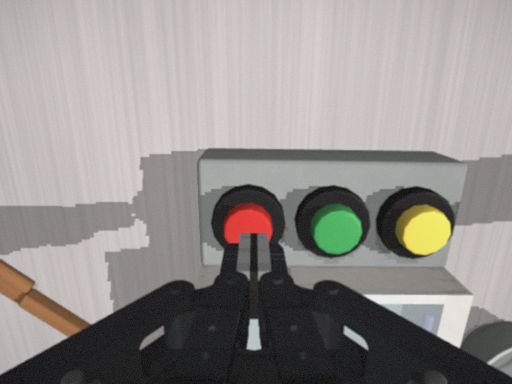

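Request:
apply_moves --moves '[[[-0.3,0,0.8],0,0],[[-0.3,0,1.5],0,0],[[-0.3,0,2.0],0,0],[[-0.3,0,2.3],0,0],[[-0.3,0,2.55],0,0],[[-0.3,0,2.6],0,0],[[-0.3,0,2.6],0,0],[[-0.3,0,2.6],0,0],[[-0.3,0,2.6],0,0],[[-0.3,0,2.6],0,0]]'

```text
clock: 6.8
tcp_pos: [0.501, 0.1415, 0.0558]
orientation: [0.0, 1.0, 0.0, 0.0]
wrist_force: [-7.8, -1.0, 18.7]
finger_gap: 0.0001
```

Request:
apply_moves --moves '[[[0,0,-1.5],0,0],[[0,0,-5],0,0],[[0,0,-9],0,0],[[1,3,-9.5],0,0.5],[[2.5,7,-9.5],0,0.5],[[4,11,-9.5],0,0.5],[[5.6,15,-9.5],0,0.5],[[5.6,16.7,-9.5],0,0.5],[[5.6,16.7,-9.5],0,0.5],[[5.6,16.7,-9.5],0,0.5]]'

```text
clock: 8.05
tcp_pos: [0.5568, -0.0244, 0.1487]
orientation: [-0.0, 1.0, 0.001, -0.0]
wrist_force: [0.8, 0.0, -0.4]
finger_gap: 0.0426
```

Run:
```python
from h import *
s=env.get_state(); print(s['tcp_pos'],s['wrist_force'],s['finger_gap'])
c=env.read_camera('wrist'); save('w3',c['pixels']); print(proj(c,[[.5575,.052,.022],[.557,-.025,.022],[.5551,-.168,.013]],s))
```

```text
[ 0.55675222 -0.02439043  0.14874817] [ 0.77573911  0.03501626 -0.38766941] 0.042618797863637724
[[255.69249758  89.7954038 ]
 [254.80013493 181.32051193]
 [252.55099296 310.51198337]]
```

View pics/w3.png

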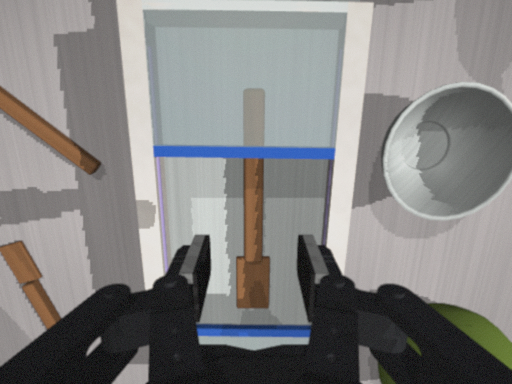

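Request:
apply_moves --moves '[[[0,0,3],0,0.5],[[0,0,6],0,0.5],[[0,0,9],0,0.5],[[0,0,11],0,0.5],[[0,0,12.5],0,0.5],[[0,0,13.2],0,0.5],[[0,0,13.4],0,0.5],[[0,0,13.4],0,0.5],[[0,0,13.4],0,0.5],[[0,0,13.4],0,0.5]]'

```text
clock: 9.35
tcp_pos: [0.5577, -0.0256, 0.0153]
orientation: [0.0, 1.0, 0.0, 0.0]
wrist_force: [0.3, -0.0, -0.2]
finger_gap: 0.0429
```

Request:
apply_moves --squeeze 25 --moves '[[[0,0,0.4],0,0.5],[[0,0,0.4],0,0.5],[[0,0,0.4],0,0.3],[[0,0,0.4],0,0.15],[[0,0,0.4],0,0],[[0,0,0.4],0,0],[[0,0,0.4],0,0],[[0,0,0.4],0,0],[[0,0,0.4],0,0],[[0,0,0.4],0,0]]'

```text
clock: 10.6
tcp_pos: [0.5575, -0.0255, 0.0109]
orientation: [0.0, 1.0, 0.0, 0.0]
wrist_force: [1.3, 0.4, 1.2]
finger_gap: 0.0175
```

Request:
apply_moves --moves '[[[0,0,-0.3],0,0],[[0,0.8,-0.3],0,0],[[0,2,-0.3],0,0],[[0,3.2,-0.3],0,0],[[0,4.4,-0.3],0,0],[[0,5.5,-0.3],0,0],[[0,6.2,-0.3],0,0],[[0,6.6,-0.2],0,0],[[0,6.6,0],0,0],[[0,6.6,0],0,0]]'

```text
clock: 11.85
tcp_pos: [0.5575, -0.0914, 0.0109]
orientation: [0.0, 1.0, 0.001, 0.0]
wrist_force: [0.0, -0.5, 0.4]
finger_gap: 0.017
```

Run:
```python
from h import *
s=env.get_state(); print(s['tcp_pos'],s['wrist_force'],s['finger_gap'])
c=env.read_camera('wrist'); save('w4',c['pixels']); print(proj(c,[[.5575,-.0137,.022]],s))
```

```text
[ 0.55750861 -0.09135805  0.01086053] [ 0.04812606 -0.53017104  0.43302517] 0.01703835267996593
[[255.78070247  87.7585145 ]]
```

View pics/w4.png

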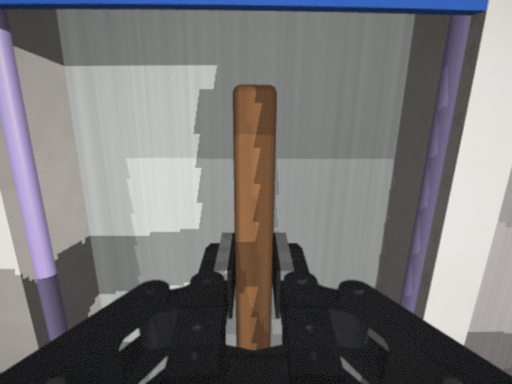

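Request:
apply_moves --moves '[[[0,0,0],0,0.4],[[0,0,0],0,0.4],[[0,0,0],0,0.4],[[0,-1.5,0],0,0.4],[[0,-3.5,0],0,0.4],[[0,-5.2,0],0,0.4],[[0,-5.2,0],0,0.4],[[0,-5.2,0],0,0],[[0,-5.2,0],0,0],[[0,-5.2,0],0,0]]'

```text
clock: 13.15
tcp_pos: [0.5576, -0.0397, 0.011]
orientation: [-0.0, 1.0, 0.0, 0.0]
wrist_force: [0.2, 1.1, 2.2]
finger_gap: 0.0174
```

Run:
```python
from h import *
s=env.get_state(); print(s['tcp_pos'],s['wrist_force'],s['finger_gap'])
c=env.read_camera('wrist'); save('w5',c['pixels']); print(proj(c,[[.5575,-.0137,.022]],s))
```

```text
[ 0.55764431 -0.03969924  0.01096022] [0.17256433 1.09741241 2.17117758] 0.017431210687389866
[[255.05893996 210.4620129 ]]
```

View pics/w5.png

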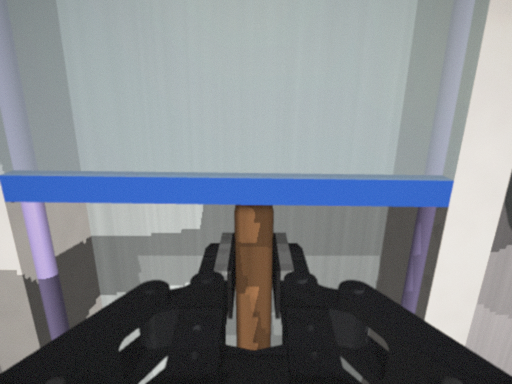

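Request:
apply_moves --moves '[[[0,0,-0.6],0,0],[[0,0,-1.2],0,0],[[0,0,-1.8],0,0],[[0,0,-2.4],0,0],[[0,0,-3],0,0],[[0,0,-3.6],0,0],[[0,0,-4.2],0,0],[[0,0,-4.8],0,0],[[0,0,-5.4],0,0],[[0,0,-6],0,0]]'

```text
clock: 14.45
tcp_pos: [0.5572, -0.0395, 0.071]
orientation: [-0.0, 1.0, 0.0, -0.0]
wrist_force: [0.6, -0.8, -2.7]
finger_gap: 0.0173
```

Run:
```python
from h import *
s=env.get_state(); print(s['tcp_pos'],s['wrist_force'],s['finger_gap'])
c=env.read_camera('wrist'); save('w6',c['pixels']); c=env.read_camera('scene');save('s6',cv2.resize(c['pixels'][100:280,90:360],None,fx=2.9,fy=2.9,interpolation=cv2.INTER_CUBIC))
```

```text
[ 0.55721643 -0.03946183  0.07101806] [ 0.55745017 -0.84708984 -2.68799383] 0.017279957395055705
```

View pics/w6.png

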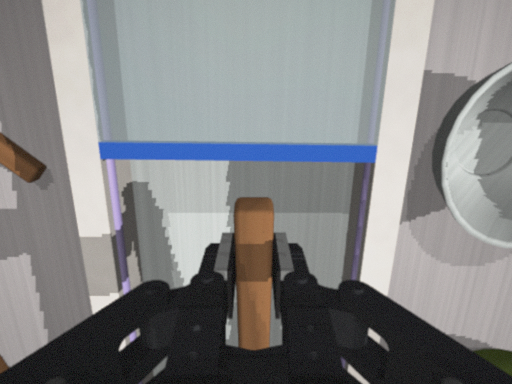

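View pics/s6.png

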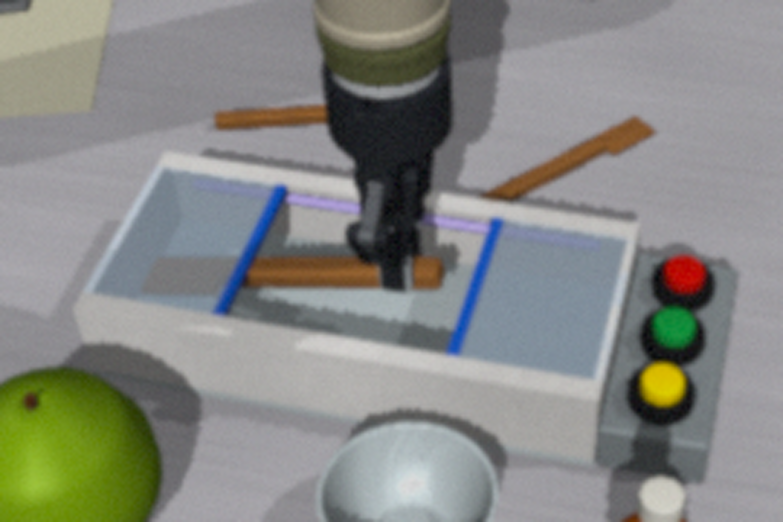

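Request:
apply_moves --moves '[[[0,0,-0.7],0,0],[[0,0,-1.4],0,0],[[0,0,-2.1],0,0],[[0,0,-2.8],0,0],[[0,0,-3.5],0,0],[[0,0,-4.2],0,0],[[0,0,-4.9],0,0],[[0,0,-5.6],0,0],[[0,0,-6.3],0,0],[[0,0,-7],0,0]]'

```text
clock: 15.8
tcp_pos: [0.5576, -0.0395, 0.1415]
orientation: [0.0, 1.0, 0.0, 0.0]
wrist_force: [0.2, 0.1, -2.0]
finger_gap: 0.017
```

Run:
```python
from h import *
s=env.get_state(); print(s['tcp_pos'],s['wrist_force'],s['finger_gap'])
c=env.read_camera('scene');save('s7',cv2.resize(c['pixels'][80:280,90:360],None,fx=2.9,fy=2.9,interpolation=cv2.INTER_CUBIC))
```

```text
[ 0.55757018 -0.03954576  0.14147355] [ 0.22702337  0.05506292 -1.99028963] 0.017033710938255554
```

View pics/s7.png

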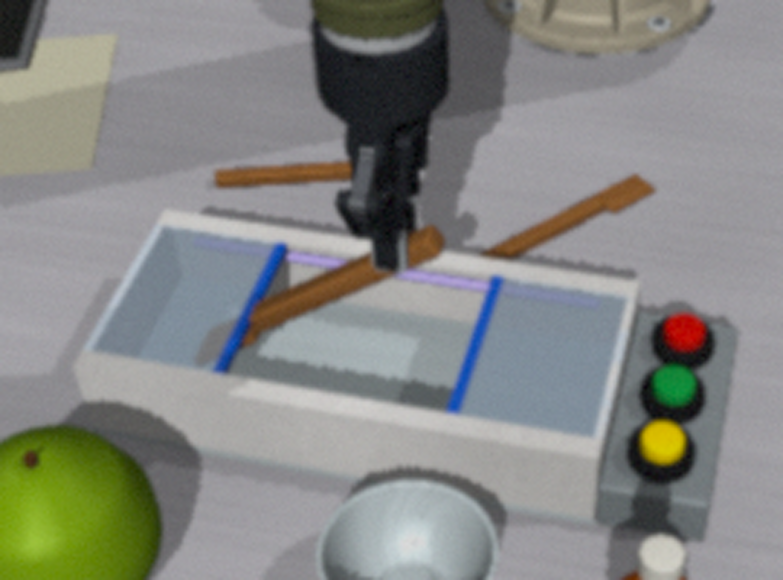

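The handle end is well above the cover and the blade is still just under the left blue edge (crop 235,345), so I keep drawing it out.

Request:
apply_moves --moves '[[[0,-0.5,-0.7],0,0],[[0,-1,-1.4],0,0],[[0,-1.5,-2.1],0,0],[[0,-2,-2.8],0,0],[[0,-2.5,-3.5],0,0],[[0,-3,-4.4],0,0],[[0,-3.5,-5.4],0,0],[[0,-4,-6.4],0,0],[[0,-4,-7.4],0,0],[[0,-4,-8],0,0]]'

```text
clock: 17.1
tcp_pos: [0.5577, 0.0004, 0.2218]
orientation: [0.0, 1.0, 0.0, 0.001]
wrist_force: [0.9, 0.2, -1.4]
finger_gap: 0.0176
```

Run:
```python
from h import *
s=env.get_state(); print(s['tcp_pos'],s['wrist_force'],s['finger_gap'])
c=env.read_camera('scene');save('s8',cv2.resize(c['pixels'][60:280,90:360],None,fx=2.7,fy=2.7,interpolation=cv2.INTER_CUBIC))
```

```text
[5.57699496e-01 4.40445005e-04 2.21786169e-01] [ 0.94467256  0.23806952 -1.42368908] 0.017581502142048108
```

View pics/s8.png

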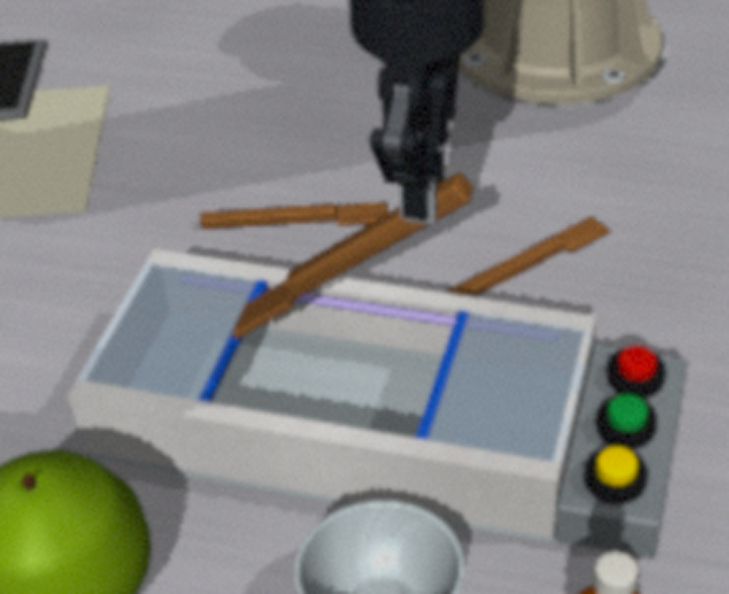

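Request:
apply_moves --squeeze 45 --moves '[[[0,0,-1],0,0],[[0,0,-2.5],0,0],[[0,0,-4],0,0],[[0,0,-6],0,0],[[0,0,-8],0,0],[[0,0,-10],0,0],[[0,0,-11],0,0],[[0,0,-12],0,0],[[0,0,-12],0,0],[[0,0,-12],0,0]]'

```text
clock: 18.4
tcp_pos: [0.5572, 0.0006, 0.3402]
orientation: [-0.0, 1.0, 0.0, -0.0]
wrist_force: [-1.6, 1.0, -0.5]
finger_gap: 0.0163
```

Run:
```python
from h import *
s=env.get_state(); print(s['clock'],s['tcp_pos'],s['wrist_force'],s['finger_gap'],abs(s['qvel']).max())
c=env.read_camera('scene');save('s9',c['pixels']); t=env.read_camera('top'); save('t9',t['pixels']); w=env.read_camera('wrist'); save('w9',w['pixels'])
```

```text
18.4 [0.55716734 0.00058184 0.34015995] [-1.58864641  0.97853527 -0.50839403] 0.01625789758226259 0.009071734182709042
```

View pics/s9.png

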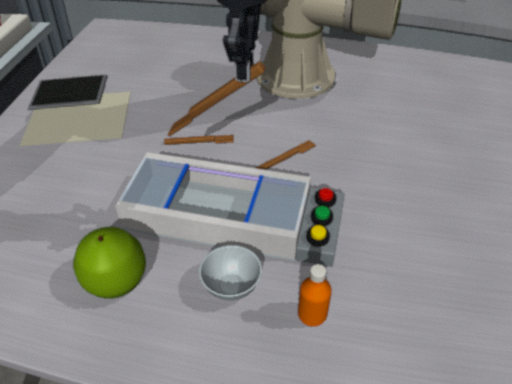

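View pics/t9.png

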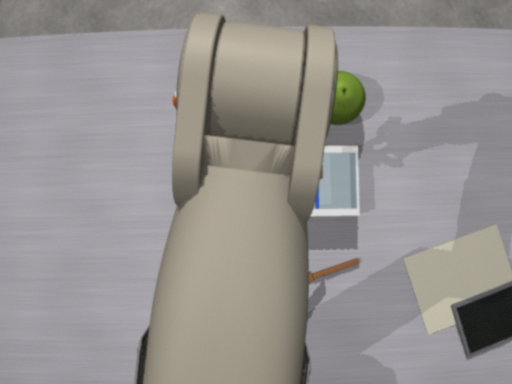

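Run:
```python
from h import *
c=env.read_camera('scene')
for px in [(172,132),(261,70)]:
    a=cast(c,[px],.1)[0]; b=cast(c,[px],.4)[0]; t=(.557-a[0])/(b[0]-a[0]); print(a+t*(b-a))
s=env.get_state(); print(s['clock'],s['tcp_pos'],s['wrist_force'],s['finger_gap'],abs(s['qvel']).max())
```

```text
[ 0.557      -0.13434748  0.2094102 ]
[0.557      0.02690193 0.3541867 ]
18.6 [0.55710144 0.00062031 0.34020713] [ 0.03425924  0.82256481 -1.46071507] 0.016278751265791456 0.002339605457002342
```

Both ends are clear of the 0.132 m limit: the blade end is at about 0.21 m and the handle end at about 0.35 m. All caps look out and the bystanders haven't moved.

```bash
python3 -c "
from workcell import env
print(env.hand_in()); s=env.get_state(); print(s['clock'],s['finger_gap'],s['tcp_pos'])"
```

```text
the job is handed in; nothing more can be done
None
the job is handed in; nothing more can be done
```

The steriliser is shut down and the paddle is out, held still in the gripper. I handed the job in at about 18.6 s of the 64 s; hand-in reports no verdict.

- **Buttons:** I pressed yellow, then red, each to its stop (TCP at 56 mm, 15–19 N on the wrist) and let it come back. Green was not touched, and all caps look out in the last scene picture.
- **Paddle:** I slid it 66 mm under the far cover and regripped it near the handle end. Lifting against the cover edge tilted it, and I drew it out handle first.
- **Last checks:** From one camera view, taking the paddle to lie in the gripper's plane, the blade end is at about 0.21 m and the handle end at about 0.35 m. Both are above the 0.132 m limit. The finger gap is a steady 16 mm, slightly under the 18 mm handle, at a 45 N squeeze, and the arm is still.
- **Bystanders:** The pomelo, bowl and bottle look unmoved and upright in the scene picture. I judged that by eye; the arm blocked most of the top view.
- **Disagreements:** The two fixed cameras differed by up to about 4 mm in x on the button positions. I corrected red by 3 mm from the wrist camera before pressing.

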